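Shield up, lamp to the third click: read a PCR plate on the light box

TASK

Get the light box ready for reading the PCR plate that lies on it: draw the black-framed amber viewing shield straight up out of its slot in the plate rack, lower it upright all the way down into the groove along the front of the light box, and let go of it. Only then turn the lamp knob clockwise three clicks, never on to the fourth, and finish while still holding the knob at the third click, because it springs back to off when released. Leave the PCR plate, the two pairs of glass plates and the box of pipette tips as they are.

Things in the scene. Friction and masses are not known exactly. Their poses are not given: they have to be found in the camera images.
- shield: viewing shield: amber pane in a flat black frame, 160 mm wide, 130 tall, 9 thick, about 0.19 kg, upright in one of the rack's three slots (which one varies). The only framed panel, and the widest and tallest in the rack. Origin: middle of its lower edge; x through its thickness, y along its width, z up. Either face may look to the front
- plate_rack: fixed white plastic rack, 140 mm (x) by 190 mm (y), 30 mm high; origin in the middle of its underside. Three slots run along its y, at x = -45, 0 and +45 mm, each 12 mm wide, 174 mm long, 24 mm deep (slot floor 6 mm above the underside). All three are occupied: the shield and two pairs of glass plates
- groove (a point): middle of the floor of the shield groove along the light box's front. It runs along this frame's y, 172 mm long, 13 wide; floor 60 mm above the bench, rims 28 mm above the floor, mouth flared to about 20 mm. x points away from the operator, y to their left, z up. A seated shield has its origin here (within 2 mm in x, 6 in y) and may lean a few degrees
- light_box: fixed light box, cream with blue deck, 200 mm (x) by 270 (y), deck 70 mm above the bench; origin in the middle of its underside, axes as groove. Groove middle at x -85.5, y +45 mm; lamp knob axis at x -20, y -92; window under the PCR plate centred on x +22, y +45
- knob_grip (a point): grip point on the black pointer knob: on its vertical axis, 100 mm above the bench. A disc 44 mm across (top 82 mm above the bench) carries an upright grip bar 42 mm long, 13 thick, up to 110 mm above the bench. The bar lies along this frame's x, which turns with the knob; the white pointer line is at its -x end and, when off, points to the light box's front. Grip it with 40 N or more
- lamp_knob (a joint): angle of the lamp knob, rad: 0 off, growing clockwise seen from above. Clicks at 0.419, 0.838, 1.257 (third), 1.676, 2.094 (end). A return spring resists with 0.22 Nm at off, 0.30 at the third click, and springs the knob back to 0 when released: turn it in one grasp. On top, resistance jumps up by about 0.14 Nm just past each click and eases off towards the next. Third click: within 0.15
- pcr_plate: bystander: white capped 96-well PCR plate, 85.5 by 128 mm, 16 mm high, loose on the light box's window; origin in the middle of its underside
- glass_a: bystander: pair of clear gel glass plates, 100 mm wide, 82 mm tall, 8 mm thick together, standing in a slot of the rack; origin in the middle of the lower edge
- glass_b: bystander: a second, equal pair of glass plates in another slot of the rack; origin in the middle of the lower edge
- tip_box: bystander: grey box of pipette tips with a clear lid, 82 by 118 mm, 65 mm high, on the bench beyond; origin in the middle of its underside
Things that resemble listed ones, but are neither listed nor needed, are in the scene too. There is more than one size of the shield; the one meant has the size given above.

How it is judged:
On the way, in this order (a step that is already met when the one before it is completed fails the run):
1. the shield has been drawn up clear of its slot, upright, above the rack (height (world z) of shield above 0.034 m and horizontal distance between shield and plate_rack below 0.1 m and angle between shield's own z axis and vertical below 0.25 rad and contact force between the fingers and shield above 0.5 N), for 0.1 s.
2. the shield stands in the light box's groove, fully down, upright and released (z of shield in the frame of groove between -0.006 and 0.006 m and x of shield in the frame of groove between -0.006 and 0.006 m and y of shield in the frame of groove between -0.012 and 0.012 m and angle between shield's own z axis and vertical below 0.26 rad and linear speed of shield below 0.03 m/s and contact force between each of the arm, the fingers and shield below 0.1 N), for 0.2 s.
At the end, for the whole second after the job is handed in: The fingers hold the lamp knob still at its third click (within 0.15 rad of 1.257) for the last second, while the shield stands by itself in the light box's groove: lower edge within 6 mm of the groove floor and 12 mm of the middle along it, leaning less than 15 degrees (value of joint lamp_knob between 1.107 and 1.407 rad and velocity of joint lamp_knob between -0.1 and 0.1 rad/s and contact force between the fingers and lamp_knob above 1 N and z of shield in the frame of groove between -0.006 and 0.006 m and x of shield in the frame of groove between -0.006 and 0.006 m and y of shield in the frame of groove between -0.012 and 0.012 m and angle between shield's own z axis and vertical below 0.26 rad and linear speed of shield below 0.03 m/s and contact force between the fingers and shield below 0.1 N); the arm keeps its last pose, push and grip.
It fails at once if the lamp knob is turned past the ridge towards the fourth click (more than 1.48 rad) (value of joint lamp_knob above 1.48 rad).
It fails at once if the lamp is turned up (past the first ridge) while the shield is not standing in the groove (value of joint lamp_knob above 0.25 rad and (z of shield in the frame of groove above 0.01 m or horizontal distance between shield and groove above 0.018 m or angle between shield's own z axis and vertical above 0.35 rad)).
It fails at once if the shield is dropped (falls free by more than about 4 cm) (contact force between the fingers and shield below 0.05 N and linear speed of shield above 0.9 m/s).
It fails at once if a bystander is disturbed: the PCR plate pushed more than 15 mm, the tip box more than 25 mm, or a pair of glass plates moved more than 25 mm or knocked over (distance of pcr_plate from where it was at the start of the episode above 0.015 m or distance of any of tip_box, glass_a, glass_b from where it was at the start of the episode above 0.025 m or angle between any of glass_a, glass_b's own z axis and vertical above 0.4 rad).
It also fails if it takes over 64 s, if anything falls off the work surface, if the arm or the gripper's body presses on something with over 40 N, if the wrist force passes 120 N, or if a joint passes its speed limit or range.

ROBOT

A 6-joint arm with a two-finger parallel gripper is mounted at the origin on the work surface. World frame = base frame: x ahead of the robot, y to its left, z up, the work surface at z = 0. Lengths are in m, angles in rad, forces in N, time in s.
With the tool pointing down it reaches from about 0.35 to 0.975 m from the base axis. Payload 17.4 kg.
Tool frame: the origin (TCP) lies on the centre line of the jaws, within the pads' length; the fingertips stand 11 mm ahead of it and the grasp point (between the pads) lies 8 mm behind it (tcp_to_tips is the z of the fingertips in the tool frame, in m); z points along the fingers, x is the direction in which the jaws open and shut, and the axes are right-handed (so a half turn about z gives the same grasp; the last joint's range is limited). The gripper opens to 85 mm and grips with 20 to 120 N. Pads are 22 mm wide; open, the fingers measure 114 mm over their backs; the gripper's body (76 mm by 85 mm) begins 54 mm behind the grasp point. The pads swing forward as they close: fully open they stand 13 mm farther back than shut.
Start: joints at [1.11, 0.116, 1.442, -0, 1.584, -0.038], TCP at [0.277, 0.616, 0.242] pointing down, gripper open.
Joint ranges: [-2.83, 2.83], [-0.83, 2.19], [0.07, 2.5], [-1.14, 4.28], [0.01, 3], [-2.97, 2.97]. Speed limits (rad/s): [1.89, 1.89, 2.22, 3.14, 3.14, 3.14].

INTERFACE

Orientations are given as a 3x3 rotation matrix whose columns are the frame's x, y, z axes.
In Python, from plant import * gives the robot as it stands. The module is installed in compiled form; this text tells all that it offers.
- The arm moves only by the shell command python3 -m jog 'ROWS'. ROWS is JSON, a list of rows, each a list of 7 numbers: the shift along the tool's x, y, z in mm, then the turn, a rotation vector about the tool's x, y, z in degrees, then the opening, from -1 (shut) to 1 (fully open). In form: [[x, y, z, ax, ay, az, gripper], ...]. A call has 1 to 12 rows; each row is the pose to reach, as a shift and turn from the pose measured when the call began, along the tool's axes at that moment; what a row does not reach only later rows make up. A row lasts 1/12 s, in which the tool goes at most 41.7 mm and 7.16 degrees, less where a joint would pass 70% of its speed; a pose out of reach is approached as far as the arm can. A call with a gripper value outside its range is refused whole. The fingers move at their own pace and stop on an object; the grip force is fixed at half the most. Time passes only in rows, so rows that repeat a pose let the fingers close. It gives the time, the measured TCP pose, the force and the opening at its end, in the units of the state.
- sense(): the state, without advancing time (a new reading comes with each control period).
- read_camera(name): name is "scene" or "side" or "wrist"; returns a dict with "image" (420x560x3 uint8, blue, green, red), "depth" (420x560 float32, m along the optical axis (not along the pixel's ray), 0 where there is no reading), "fx", "fy", "cx", "cy" (pixels), "cam_to_world" (4x4, takes a point from camera to world coordinates). Camera axes: x right, y up, looking along -z (the intrinsics and any distortion apply to the point x, -y, -z); pixel columns grow to the right and rows downward; lengths in m; the calibration is good to about 2 mm. A picture is of the moment at which its call begins.
- sign_off(): hands the job in, once; it reports no verdict.
The state is a dict: "t": time; "qpos": joint angles; "joint_velocities": joint speeds; "joint_torque": joint torques, N m; "tool_pos": TCP position; "tcp_rot": TCP orientation; "contact_force": force on the tool from outside, world axes, zero at the start; "wrist_torque": the same for the moment, N m; "gripper_width": opening from 0.0 (shut) to 1.0 (fully open).
Only numpy, scipy, OpenCV 4.12 (cv2) and the standard library are available. Lean on these libraries where they do the work, as an engineer would, in place of code of your own. Each camera call takes 0.05 s, during which the arm holds its last target.

## Working session

There is one attempt and no reset: what is moved stays moved. The work goes in short steps, Python scripts to look and compute and a shell command to move; the robot and the scene stay as the last step left them, time stands still between calls to the robot, and variables do not carry over. Pictures are saved under pics/ and viewed, and the job is handed in when it is done.

```bash
mkdir -p pics; python3 - <<'E'
from plant import *
import cv2,numpy as np
for n in ["scene","side","wrist"]:
    c=read_camera(n); cv2.imwrite(f"pics/{n}0.png",c["image"]); np.savez(f"{n}0.npz",**c)
    print(n,c["fx"],c["cx"],c["cy"],c["cam_to_world"].round(3).tolist(), [k for k in c])
s=sense();print({k:np.round(v,3).tolist() for k,v in s.items()})
E
```

```text
scene 413.83158684728994 290.9680316516315 206.45109688294392 [[0.798, -0.349, 0.492, 1.059], [0.603, 0.462, -0.65, -0.687], [-0.0, 0.815, 0.579, 0.694], [0.0, 0.0, 0.0, 1.0]] ['image', 'depth', 'fx', 'fy', 'cx', 'cy', 'cam_to_world']
side 408.653411747283 289.6503555962473 211.32636502778342 [[0.679, 0.542, -0.495, 0.084], [-0.734, 0.509, -0.449, -0.412], [0.009, 0.668, 0.744, 0.764], [0.0, 0.0, 0.0, 1.0]] ['image', 'depth', 'fx', 'fy', 'cx', 'cy', 'cam_to_world']
wrist 334.7765571183835 276.0300001668355 209.4344278089329 [[0.41, -0.862, -0.298, 0.2], [0.912, 0.387, 0.136, 0.651], [-0.001, -0.328, 0.945, 0.373], [0.0, 0.0, 0.0, 1.0]] ['image', 'depth', 'fx', 'fy', 'cx', 'cy', 'cam_to_world']
{'t': 0.15, 'qpos': [1.11, 0.116, 1.442, -0.0, 1.584, -0.038], 'joint_velocities': [0.001, -0.001, -0.003, 0.0, 0.001, -0.001], 'joint_torque': [0.0, -73.25, -63.285, 0.0, 0.005, 0.0], 'tool_pos': [0.277, 0.615, 0.242], 'tcp_rot': [[0.41, 0.912, -0.0], [0.912, -0.41, -0.001], [-0.001, -0.0, -1.0]], 'contact_force': [-0.238, 0.039, -0.372], 'wrist_torque': [0.019, 0.017, -0.042], 'gripper_width': 0.997}
```

View pics/scene0.png

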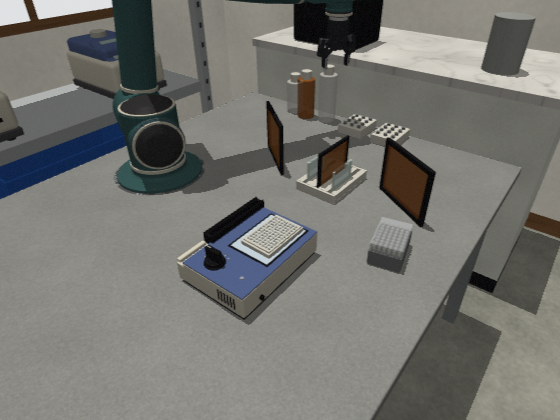

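View pics/side0.png

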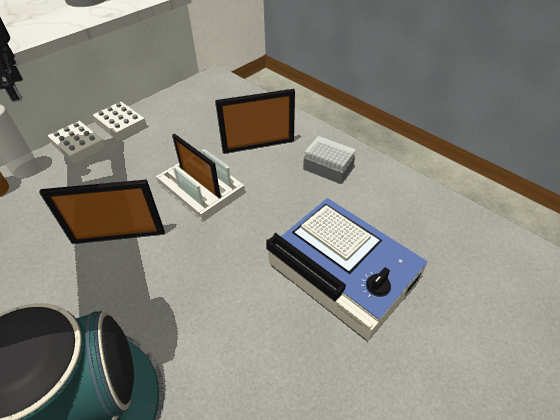

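View pics/wrist0.png

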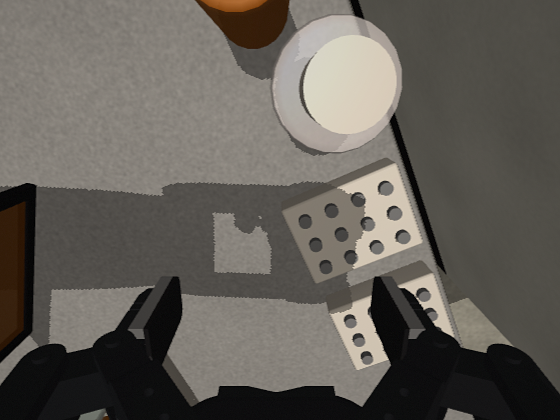

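Candidates for the shield: the framed panel in the rack, side (195,165) / scene (333,160). Large free-standing framed panels are at side (103,212) / scene (275,137) and at side (256,120) / scene (405,180). The one in the rack matches the description. I'll check it in a close crop.

```bash
python3 - <<'E'
import cv2,numpy as np
a=cv2.imread("pics/side0.png")[125:225,145:255];b=cv2.imread("pics/scene0.png")[130:205,285:375]
cv2.imwrite("pics/crop_side.png",cv2.resize(a,None,fx=5.5,fy=5.5,interpolation=cv2.INTER_CUBIC))
cv2.imwrite("pics/crop_scene.png",cv2.resize(b,None,fx=7,fy=7,interpolation=cv2.INTER_CUBIC))
a=cv2.imread("pics/side0.png")[190:345,255:435];cv2.imwrite("pics/crop_lb.png",cv2.resize(a,None,fx=3.8,fy=3.8,interpolation=cv2.INTER_CUBIC))
E
```

```text
(no output)
```

View pics/crop_side.png

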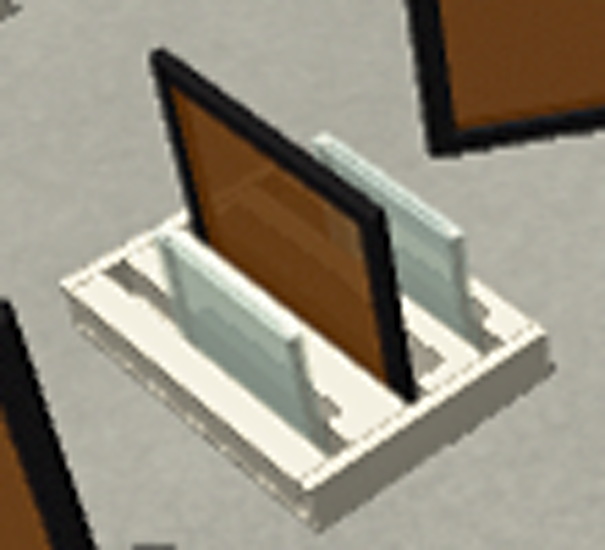

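View pics/crop_scene.png

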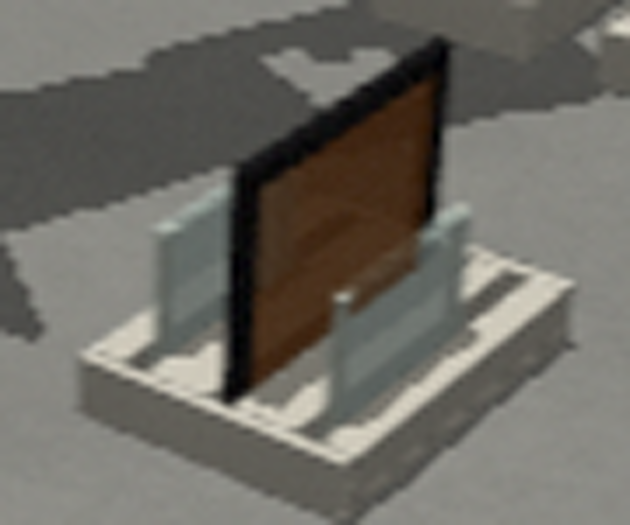

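View pics/crop_lb.png

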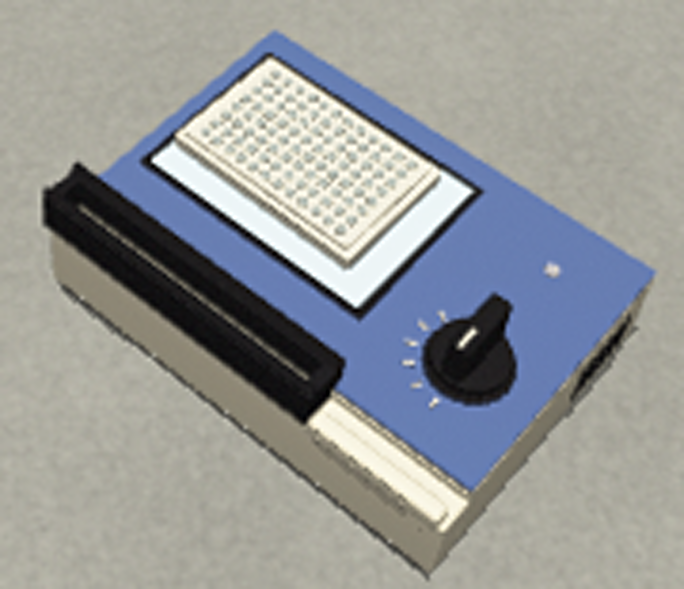

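The close crop shows one black-framed panel, in the rack's middle slot between two clear glass pairs (left and right in side crop at (240,340) and (400,240)). It is wider and taller than either, so it's the one I want. Next I measure from depth and colour.

```bash
cat > h.py <<'E'
import cv2,numpy as np
def pts(c):
    d=c["depth"];v,u=np.mgrid[0:420,0:560];
    P=np.stack([(u-c["cx"])/c["fx"]*d,-(v-c["cy"])/c["fy"]*d,-d],-1).astype(float)
    T=c["cam_to_world"];return P@T[:3,:3].T+T[:3,3]
def ray(c,u,v,z):
    T=c["cam_to_world"];r=T[:3,:3]@np.array([(u-c["cx"])/c["fx"],-(v-c["cy"])/c["fy"],-1.]);o=T[:3,3]
    return o+r*(z-o[2])/r[2]
def proj(c,p):
    T=c["cam_to_world"];q=T[:3,:3].T@(np.asarray(p)-T[:3,3]);return np.array([c["cx"]+c["fx"]*q[0]/-q[2],c["cy"]-c["fy"]*q[1]/-q[2]])
E
python3 - <<'E'
from h import *
C={n:dict(np.load(n+"0.npz")) for n in("scene","side")}
for n,c in C.items():
    W=pts(c);im=c["image"].astype(int);b,g,r=im[...,0],im[...,1],im[...,2];ok=c["depth"]>0
    blue=ok&(b>r+40)&(abs(W[...,2]-.07)<.01)&(W[...,0]>.2)&(W[...,0]<1.2)
    blue=cv2.morphologyEx(blue.astype(np.uint8),cv2.MORPH_OPEN,np.ones((3,3)))>0
    k,lab,st,_=cv2.connectedComponentsWithStats(blue.astype(np.uint8));m=lab==1+st[1:,4].argmax()
    p=W[m];print(n,"deck z",np.median(p[:,2]));r_=cv2.minAreaRect((p[:,:2]*1000).astype(np.float32));print(r_, cv2.boxPoints(r_).round(0).tolist())
    # rack region
    x0,y0,x1,y1=((160,130,250,225) if n=="side" else (290,135,372,205))
    sub=np.zeros(ok.shape,bool);sub[y0:y1,x0:x1]=1
    bri=im.sum(-1)
    top=sub&ok&(abs(W[...,2]-.03)<.006)&(bri>450)
    p=W[top];rr=cv2.minAreaRect((p[:,:2]*1000).astype(np.float32));print(" rack",np.median(p[:,2]),rr)
    sh=sub&ok&(W[...,2]>.1)&(bri<230)
    p=W[sh];print(" shield zmax",np.percentile(p[:,2],[50,98,100]));rr=cv2.minAreaRect((p[:,:2]*1000).astype(np.float32));print(rr,len(p))
    mid=np.median(p[:,:2],0)
    L=cv2.fitLine((p[:,:2]*1000).astype(np.float32),cv2.DIST_HUBER,0,.01,.01).ravel();print(" line",L,np.degrees(np.arctan2(L[1],L[0])))
    t=(p[:,:2]*1000-L[2:])@L[:2];print(" extent",L[2:]+L[:2]*t.min(),L[2:]+L[:2]*t.max(),np.ptp(t))
    kb=ok&(bri<150)&(W[...,2]>.104)&(W[...,2]<.118)
c=C["side"]
f=lambda u,v,s,x,y:(x+u/s-.5+.5/s,y+v/s-.5+.5/s)
for nm,u,v in[("L",62,285),("B",308,488),("R",548,335)]:print("rack",nm,ray(c,*f(u,v,5.5,145,125),.03).round(4))
for nm,u,v in[("far",157,50),("near",380,210)]:print("shield",nm,ray(c,*f(u,v,5.5,145,125),.136).round(4))
for nm,u,v in[("top",275,32),("right",655,270)]:print("deck",nm,ray(c,*f(u,v,3.8,255,190),.07).round(4))
for nm,u,v in[("railL",80,165),("railR",345,365),("railRf",308,395),("railLf",45,195)]:print("rail",nm,ray(c,*f(u,v,3.8,255,190),.088).round(4))
for nm,u,v in[("barF",458,352),("barR",510,300),("barT",488,293)]:print("knob",nm,ray(c,*f(u,v,3.8,255,190),.11).round(4))
c=C["scene"]
for nm,u,v in[("L",82,353),("B",345,462),("R",575,282)]:print("rack",nm,ray(c,*f(u,v,7,285,130),.03).round(4))
for nm,u,v in[("near",240,165),("far",445,40)]:print("shield",nm,ray(c,*f(u,v,7,285,130),.136).round(4))
E
```

```text
scene deck z 0.06858032285294724
((552.2747192382812, -163.0730743408203), (177.70736694335938, 267.8281555175781), 0.31807807087898254) [[463.0, -30.0], [464.0, -297.0], [642.0, -296.0], [640.0, -29.0]]
 rack 0.027817310559826502 ((492.0528259277344, 272.0909423828125), (193.7774658203125, 141.7909698486328), 89.00289154052734)
 shield zmax [0.11890837 0.13484091 0.13579055]
((492.90386962890625, 271.0589599609375), (162.38648986816406, 11.672054290771484), 88.92701721191406) 348
 line [2.0062726e-02 9.9979872e-01 4.9436404e+02 2.6757410e+02] 88.85041
 extent [492.80443664 189.85317181] [496.06238393 352.20855222] 162.38806666952922
side deck z 0.06921121811160624
((551.5089721679688, -160.5924530029297), (179.87620544433594, 268.4159240722656), 0.49291062355041504) [[460.0, -27.0], [463.0, -296.0], [643.0, -294.0], [640.0, -26.0]]
 rack 0.02942252709436327 ((492.3211669921875, 275.2749328613281), (190.9954833984375, 140.1796417236328), 88.91275024414062)
 shield zmax [0.12547621 0.13719095 0.13777956]
((492.0481262207031, 274.5103759765625), (159.4586944580078, 11.1317720413208), 89.1260986328125) 507
 line [1.5369720e-02 9.9988186e-01 4.8971307e+02 2.7176935e+02] 89.11934
 extent [488.53033256 194.82575671] [490.98116173 354.26520419] 159.45828530638795
rack L [0.4239 0.3684 0.03  ]
rack B [0.4218 0.1826 0.03  ]
rack R [0.5585 0.1762 0.03  ]
shield far [0.4945 0.3541 0.136 ]
shield near [0.4928 0.1974 0.136 ]
deck top [ 0.6374 -0.0286  0.07  ]
deck right [ 0.64   -0.2933  0.07  ]
rail railL [ 0.4684 -0.0244  0.088 ]
rail railR [ 0.4668 -0.2118  0.088 ]
rail railRf [ 0.4405 -0.2089  0.088 ]
rail railLf [ 0.4401 -0.0251  0.088 ]
knob barF [ 0.4982 -0.2544  0.11  ]
knob barR [ 0.5415 -0.256   0.11  ]
knob barT [ 0.5374 -0.2455  0.11  ]
rack L [0.4241 0.1801 0.03  ]
rack B [0.561  0.1768 0.03  ]
rack R [0.5659 0.3634 0.03  ]
shield near [0.4905 0.1971 0.136 ]
shield far [0.4976 0.3476 0.136 ]
```

```bash
python3 - <<'E'
from h import *
for n,boxes in(("side",[(40,175,165,245),(212,85,298,155)]),("scene",[(262,100,288,175),(375,138,435,225)])):
    c=dict(np.load(n+"0.npz"));W=pts(c);im=c["image"].astype(int);bri=im.sum(-1)
    for x0,y0,x1,y1 in boxes:
        m=np.zeros(bri.shape,bool);m[y0:y1,x0:x1]=1;m&=(bri<110)&(c["depth"]>0)&(W[...,2]>.01)
        p=W[m];print(n,np.percentile(p,[2,98],axis=0).round(3).tolist())
p=np.array([.277,.6155,.242]);R=np.array([[.41,.912,0],[.912,-.41,-.001],[-.001,0,-1]])
print(R.T@(np.array([.4923,.2725,.242])-p)*1000)
E
```

```text
side [[0.172, 0.218, 0.011], [0.335, 0.348, 0.174]]
side [[0.626, 0.231, 0.011], [0.803, 0.34, 0.173]]
scene [[0.179, 0.213, 0.012], [0.339, 0.341, 0.172]]
scene [[0.63, 0.227, 0.011], [0.809, 0.334, 0.171]]
[-224.543   336.9836    0.343 ]
```

```bash
python3 -m jog '[[-20,30,0,0,0,6,1],[-40,61,0,0,0,12,1],[-61,92,0,0,0,18,1],[-82,122,0,0,0,24,1],[-102,153,0,0,0,30,1],[-122,184,0,0,0,36,1],[-143,214,0,0,0,42,1],[-163,245,0,0,0,48,1],[-184,276,0,0,0,54,1],[-204,306,0,0,0,60,1],[-224,337,0,0,0,66.9,1],[-224,337,0,0,0,66.9,1]]'
python3 - <<'E'
from plant import *
from h import *
s=sense();print({k:np.round(v,4).tolist() for k,v in s.items()})
c=read_camera("wrist");cv2.imwrite("pics/wrist1.png",c["image"]);np.savez("wrist1.npz",**c)
for z,n in((.136,"top"),):
  for y in(.1925,.2725,.3525): print(proj(c,[.4923,y,z]))
E
```

```text
t: 1.15
tool_pos: [0.4947, 0.2685, 0.2417]
tcp_rot: [[1.0, -0.031, 0.0], [-0.031, -1.0, -0.002], [0.0, 0.002, -1.0]]
contact_force: [0.1, 1.0, 0.0]
gripper_width: 1.004
{'t': 1.15, 'qpos': [0.4529, -0.1282, 1.6856, -0.002, 1.585, 0.4843], 'joint_velocities': [0.0802, 0.0, 0.0028, 0.0281, 0.0043, -0.0822], 'joint_torque': [-3.7514, -52.6958, -63.3349, -0.1335, 0.0053, 1.3626], 'tool_pos': [0.4947, 0.2685, 0.2417], 'tcp_rot': [[0.9995, -0.0314, 0.0001], [-0.0314, -0.9995, -0.0022], [0.0002, 0.0022, -1.0]], 'contact_force': [0.1334, 0.955, 0.0156], 'wrist_torque': [-0.0107, 0.0172, -0.0146], 'gripper_width': 1.0038}
[275.4484974  299.11213982]
[272.05207961 207.84695834]
[267.85628962  95.10183728]
```

View pics/wrist1.png

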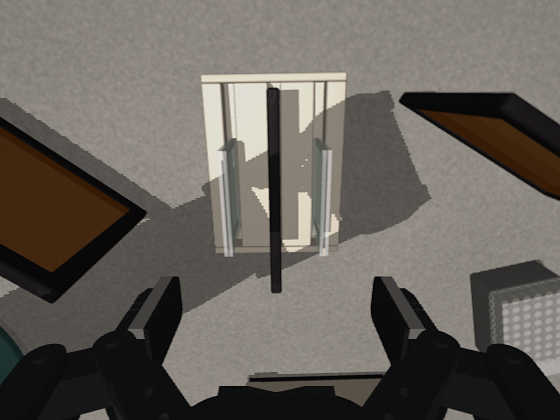

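```bash
python3 - <<'E'
from plant import *
from h import *
c=read_camera("wrist");s=sense();im=c["image"].astype(int);m=(im.sum(-1)<110);m[:,:262]=0;m[:,290:]=0;m[300:]=0
k,lab,st,_=cv2.connectedComponentsWithStats(m.astype(np.uint8));i=1+st[1:,4].argmax();print(st[i])
v,u=np.where(lab==i)
for v0 in(130,170,210,250,280): 
    uu=u[v==v0];print(v0,uu.min(),uu.max(),ray(c,uu.mean(),v0,.136).round(4))
print(ray(c,273.5,v.min()-.5,.136),ray(c,276.5,v.max()+.5,.136))
print(s["tool_pos"],np.degrees(np.arctan2(s["tcp_rot"][1,0],s["tcp_rot"][0,0])))
E
```

```text
[ 270   91   12  204 1894]
130 270 281 [0.4958 0.3315 0.136 ]
170 271 281 [0.4948 0.3033 0.136 ]
210 271 281 [0.494  0.2728 0.136 ]
250 272 281 [0.4936 0.2396 0.136 ]
280 272 281 [0.4929 0.2127 0.136 ]
[0.49444708 0.35737403 0.136     ] [0.49257912 0.1990417  0.136     ]
[0.49279054 0.27188107 0.24173274] -1.2247090038879087
```

```bash
python3 -m jog '[[0.5,-1.5,25,0,0,0,1],[0.5,-2.5,50,0,0,0,1],[0.5,-2.5,75,0,0,0,1],[0.5,-2.5,100,0,0,0,1],[0.5,-2.5,115,0,0,0,1],[0.5,-2.5,126,0,0,0,1],[0.5,-2.5,126,0,0,0,1],[0.5,-2.5,126,0,0,0,1],[0.5,-2.5,126,0,0,0,1]]'
python3 -m jog '[[0,0,0,0,0,0,0],[0,0,0,0,0,0,-0.5],[0,0,0,0,0,0,-1],[0,0,0,0,0,0,-1],[0,0,0,0,0,0,-1],[0,0,0,0,0,0,-1],[0,0,0,0,0,0,-1],[0,0,0,0,0,0,-1],[0,0,0,0,0,0,-1],[0,0,0,0,0,0,-1]]'
python3 - <<'E'
from plant import *
from h import *
for n in("side","wrist"):
  c=read_camera(n);cv2.imwrite(f"pics/{n}2.png",c["image"] if n=="wrist" else cv2.resize(c["image"][60:240,100:300],None,fx=3,fy=3))
E
```

```text
t: 2.0
tool_pos: [0.4936, 0.2749, 0.117]
tcp_rot: [[1.0, -0.021, 0.001], [-0.021, -1.0, -0.0], [0.001, 0.0, -1.0]]
contact_force: [0.2, -0.4, 1.3]
gripper_width: 0.999
t: 2.83
tool_pos: [0.4937, 0.2749, 0.1173]
tcp_rot: [[1.0, -0.021, 0.001], [-0.021, -1.0, 0.0], [0.001, -0.0, -1.0]]
contact_force: [0.3, -0.6, 2.7]
gripper_width: 0.096
```

View pics/side2.png

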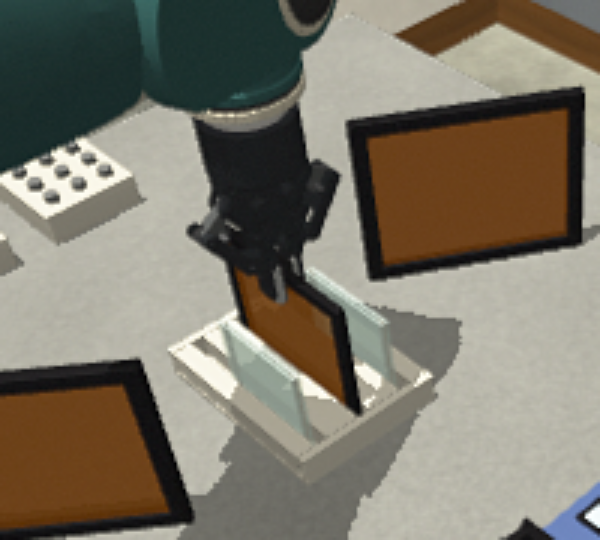

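View pics/wrist2.png

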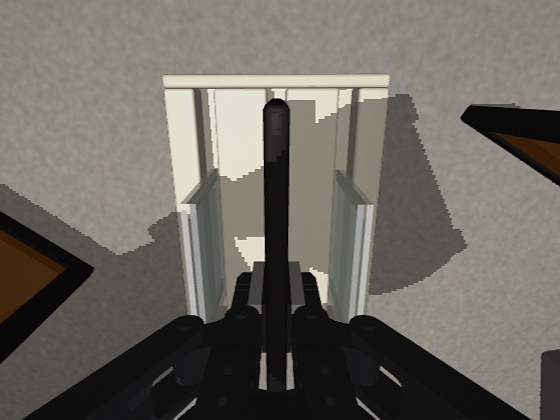

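The jaws are closed on the frame's top middle: the opening of 8 mm matches the frame, and it is centred at wrist (277,290). Now I draw it straight up.

```bash
python3 -m jog '[[0,0,-6,0,0,0,-1],[0,0,-14,0,0,0,-1],[0,0,-24,0,0,0,-1],[0,0,-36,0,0,0,-1],[0,0,-50,0,0,0,-1],[0,0,-66,0,0,0,-1],[0,0,-82,0,0,0,-1],[0,0,-98,0,0,0,-1],[0,0,-112,0,0,0,-1],[0,0,-124,0,0,0,-1],[0,0,-130,0,0,0,-1],[0,0,-130,0,0,0,-1]]'
python3 - <<'E'
from plant import *
from h import *
s=sense();print(s["tool_pos"],s["tcp_rot"].round(4).tolist(),s["contact_force"])
c=read_camera("side");cv2.imwrite("pics/side3.png",c["image"])
c=read_camera("scene");cv2.imwrite("pics/scene3.png",c["image"][60:260,220:420].repeat(3,0).repeat(3,1))
g=np.array([.4550,-.1175]);r=np.radians(.4);R=s["tcp_rot"]
print(R.T@np.array([g[0]-s["tool_pos"][0],g[1]-s["tool_pos"][1],0])*1000)
E
```

```text
t: 3.93
tool_pos: [0.4939, 0.275, 0.249]
tcp_rot: [[1.0, -0.021, 0.003], [-0.021, -1.0, 0.001], [0.003, -0.001, -1.0]]
contact_force: [-0.2, -0.2, -2.0]
gripper_width: 0.094
[0.49386795 0.27503505 0.24897537] [[0.9998, -0.0205, 0.0027], [-0.0205, -0.9998, 0.0009], [0.0027, -0.001, -1.0]] [-0.18873647 -0.15627893 -2.00611621]
[-30.7931268  393.25062845  -0.45970997]
```

View pics/side3.png

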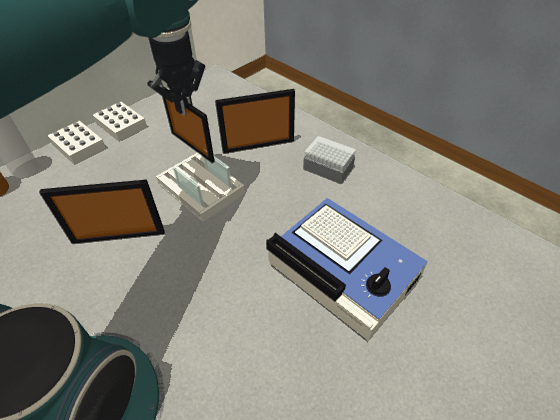

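View pics/scene3.png

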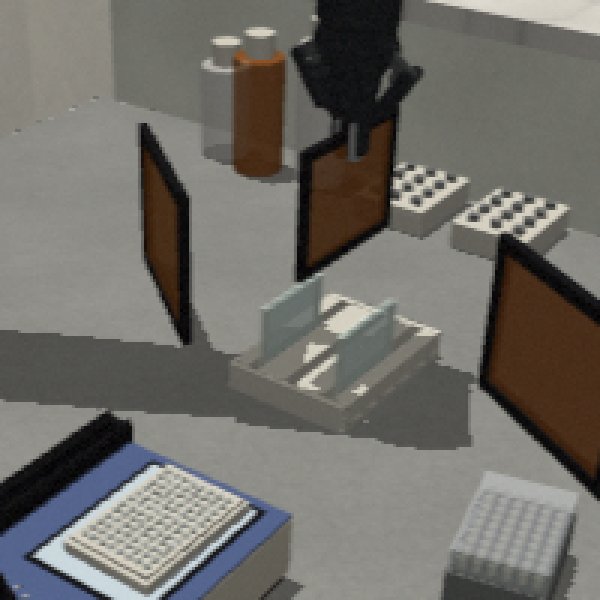

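The shield is out, upright and centred in the jaws. I carry it over in two stages.

```bash
python3 -m jog '[[-1,5,0,0,0,0,-1],[-2,15,0,0,0,0,-1],[-3,32,0,0,0,0,-1],[-5,52,0,0,0,0,-1],[-7,74,0,0,0,0,-1],[-9,98,0,0,0,0,-1],[-11,122,0,0,0,0,-1],[-12,145,0,0,0,0,-1],[-13,165,0,0,0,0,-1],[-14,182,0,0,0,0,-1],[-15,194,0,0,0,0,-1],[-15,200,0,0,0,0,-1]]'
python3 - <<'E'
from plant import *
import numpy as np
s=sense();print(s["tool_pos"],s["tcp_rot"].round(4).tolist(),s["contact_force"],s["wrist_torque"])
g=np.array([.4550,-.1175]);R=s["tcp_rot"]
print(R.T@np.array([g[0]-s["tool_pos"][0],g[1]-s["tool_pos"][1],0])*1000)
E
```

```text
t: 5.03
tool_pos: [0.4739, 0.0736, 0.2465]
tcp_rot: [[1.0, -0.022, 0.0], [-0.022, -1.0, -0.001], [0.0, 0.001, -1.0]]
contact_force: [0.1, 0.3, -2.5]
gripper_width: 0.095
[0.47388235 0.07355722 0.24649223] [[0.9998, -0.0219, 0.0001], [-0.0219, -0.9998, -0.0005], [0.0001, 0.0005, -1.0]] [ 0.09531163  0.34901415 -2.50836005] [0.02597272 0.0142496  0.008347  ]
[-1.46921199e+01  1.91425016e+02  9.52869600e-02]
```

```bash
python3 -m jog '[[-1,5,0,0,0,-0.3,-1],[-2,15,0,0,0,-0.6,-1],[-3,32,0,0,0,-1,-1],[-5,52,0,0,0,-1.3,-1],[-7,74,0,0,0,-1.6,-1],[-9,98,0,0,0,-1.6,-1],[-11,122,0,0,0,-1.6,-1],[-12,145,0,0,0,-1.6,-1],[-13,165,0,0,0,-1.6,-1],[-14,180,0,0,0,-1.6,-1],[-15,188,0,0,0,-1.6,-1],[-15,191,0,0,0,-1.6,-1]]'
python3 -m jog '[[0,0,0,0,0,0,-1],[0,0,0,0,0,0,-1]]'
python3 - <<'E'
from plant import *
from h import *
s=sense();print(s["tool_pos"],s["tcp_rot"].round(4).tolist(),s["contact_force"])
for n in("scene","side","wrist"):
  c=read_camera(n);np.savez(n+"4.npz",**c)
  cr={"scene":c["image"][130:300,160:340],"side":c["image"][110:360,210:450],"wrist":c["image"]}[n];k={"scene":3.5,"side":2.4,"wrist":1.4}[n]
  cv2.imwrite(f"pics/{n}4.png",cv2.resize(cr,None,fx=k,fy=k,interpolation=cv2.INTER_CUBIC))
E
```

```text
t: 6.03
tool_pos: [0.4546, -0.1177, 0.2464]
tcp_rot: [[1.0, 0.005, -0.0], [0.005, -1.0, -0.0], [-0.0, 0.0, -1.0]]
contact_force: [-0.4, 0.6, -2.8]
gripper_width: 0.093
t: 6.2
tool_pos: [0.4547, -0.1171, 0.2463]
tcp_rot: [[1.0, 0.006, -0.0], [0.006, -1.0, -0.0], [-0.0, 0.0, -1.0]]
contact_force: [0.3, 0.9, -1.3]
gripper_width: 0.094
[ 0.45466322 -0.1171402   0.24627595] [[1.0, 0.0058, -0.0004], [0.0058, -1.0, -0.0001], [-0.0004, 0.0001, -1.0]] [ 0.26042961  0.87445585 -1.34819651]
```

View pics/scene4.png

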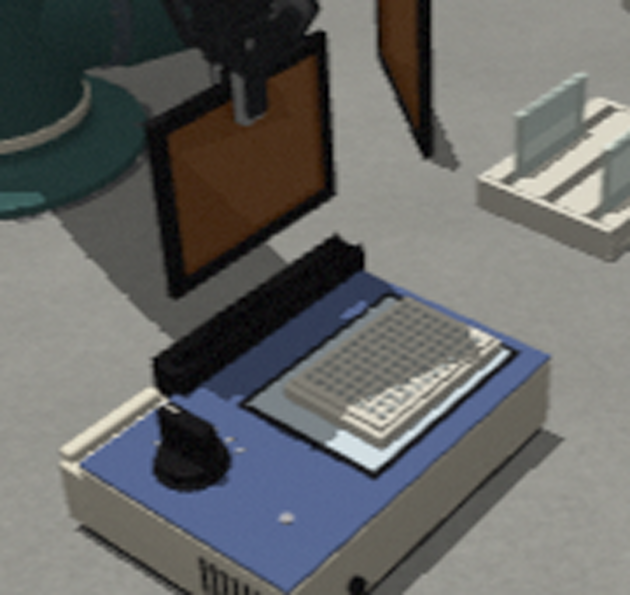

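View pics/side4.png

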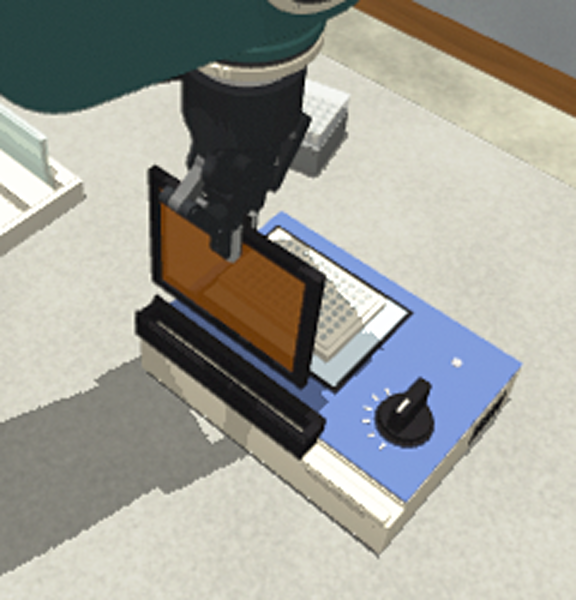

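View pics/wrist4.png

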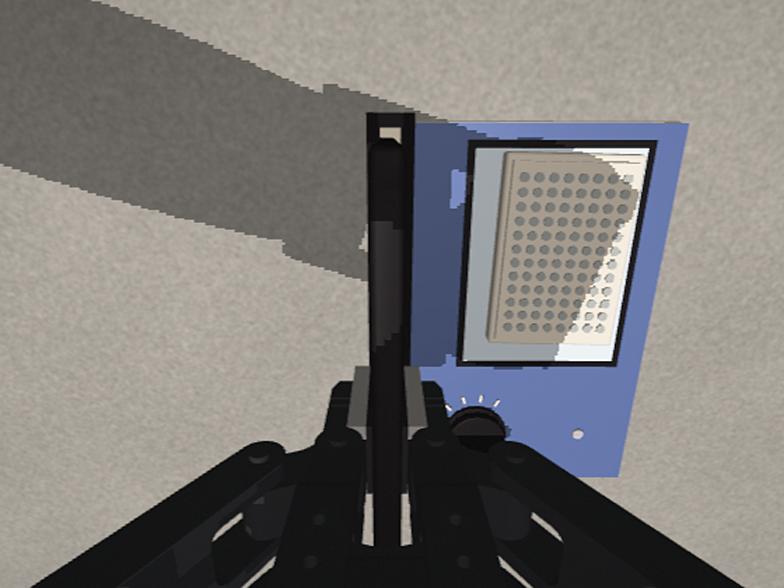

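```bash
python3 - <<'E'
from h import *
c=dict(np.load("wrist4.npz"));w=c["image"]
cv2.imwrite("pics/w4c.png",cv2.resize(w[70:270,240:320],None,fx=3,fy=3,interpolation=cv2.INTER_CUBIC))
for n,x0,y0,x1,y1 in(("scene",195,130,275,225),("side",265,170,350,305)):
    d=dict(np.load(n+"4.npz"));cv2.imwrite(f"pics/{n}4c.png",cv2.resize(d["image"][y0:y1,x0:x1],None,fx=6 if n=="scene" else 4.4,fy=6 if n=="scene" else 4.4,interpolation=cv2.INTER_CUBIC))
g=w.astype(int).sum(-1)
for v in (84,88,92,94,110,130,150): print(v,g[v,258:300].tolist())
E
```

```text
84 [314, 307, 310, 232, 36, 51, 52, 49, 48, 54, 49, 52, 75, 81, 79, 77, 78, 81, 79, 80, 79, 74, 83, 81, 79, 78, 79, 79, 79, 74, 56, 51, 42, 55, 49, 49, 53, 39, 173, 279, 303, 295]
88 [309, 308, 316, 240, 45, 54, 55, 47, 53, 50, 52, 55, 74, 79, 77, 80, 78, 80, 82, 77, 77, 77, 80, 78, 78, 78, 80, 82, 80, 72, 56, 46, 51, 48, 47, 53, 57, 40, 162, 254, 274, 268]
92 [302, 304, 313, 240, 36, 56, 49, 52, 49, 43, 51, 54, 42, 374, 519, 505, 503, 503, 504, 504, 505, 506, 503, 506, 504, 506, 512, 446, 246, 43, 52, 46, 50, 52, 40, 53, 57, 39, 202, 285, 276, 274]
94 [305, 305, 313, 235, 39, 46, 47, 53, 50, 50, 47, 51, 39, 364, 508, 493, 491, 489, 492, 492, 490, 492, 490, 492, 492, 493, 499, 436, 239, 39, 53, 48, 51, 51, 48, 48, 48, 35, 203, 284, 276, 275]
110 [306, 311, 321, 262, 114, 39, 45, 55, 64, 63, 74, 75, 78, 72, 76, 75, 78, 77, 77, 77, 78, 79, 78, 80, 79, 79, 76, 76, 64, 58, 44, 48, 44, 51, 49, 50, 49, 77, 212, 281, 276, 270]
130 [304, 314, 321, 280, 162, 44, 49, 53, 60, 63, 65, 70, 71, 73, 66, 69, 69, 68, 73, 66, 70, 67, 67, 70, 64, 75, 62, 58, 57, 56, 50, 48, 48, 53, 50, 45, 47, 154, 250, 272, 270, 269]
150 [308, 312, 324, 311, 217, 44, 43, 50, 62, 65, 68, 75, 68, 71, 72, 72, 73, 73, 72, 71, 73, 73, 74, 75, 74, 75, 65, 64, 61, 57, 43, 47, 48, 52, 51, 48, 44, 195, 275, 269, 266, 266]
```

View pics/w4c.png

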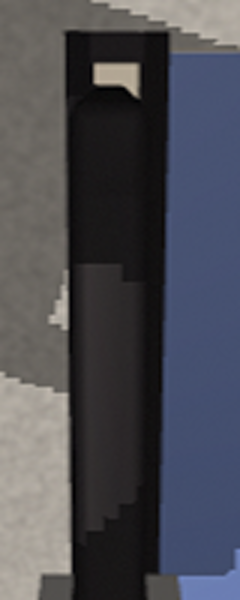

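View pics/scene4c.png

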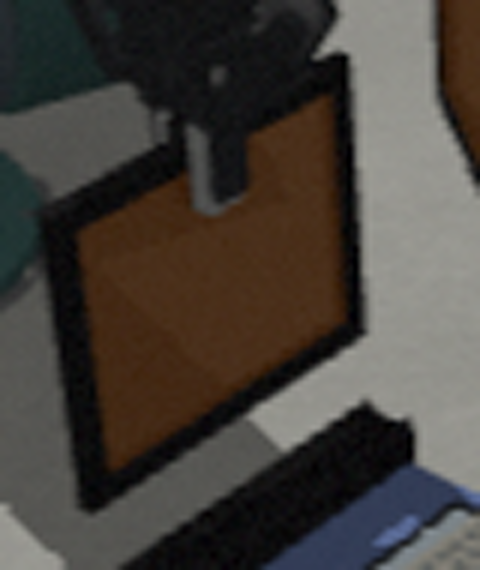

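View pics/side4c.png

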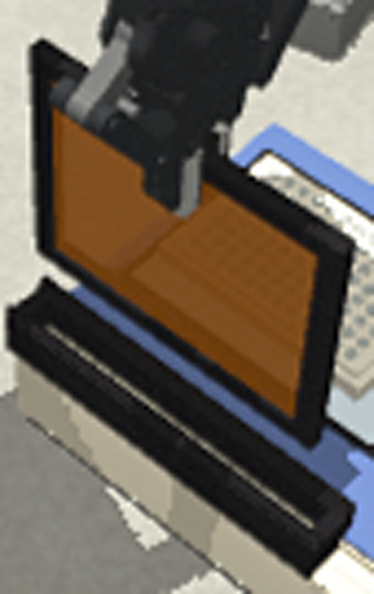

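```bash
python3 - <<'E'
from h import *
c=dict(np.load("wrist4.npz"));print(c["cam_to_world"][:3,3])
print("floor mid",ray(c,278.2,93,.06)); print("floor far end",ray(c,278.2,90.2,.06))
print("rail mid 84",ray(c,278.6,84,.088),"v150",ray(c,(261.8+294.7)/2,150,.088),"far edge",ray(c,278.6,80,.088))
for v,a,b in((110,265.5,286.5),(130,265.5,286.5),(150,265.5,286)):print("shield top",ray(c,(a+b)/2,v,.265),"w",ray(c,b,v,.265)[0]-ray(c,a,v,.265)[0])
print("shield far end top",ray(c,276,70+87/3,.265))
d=dict(np.load("side4.npz"));f=lambda u,v,s,x,y:(x+u/s-.5+.5/s,y+v/s-.5+.5/s)
q=lambda u,v,z:print(" ",ray(d,*f(u,v,S,X,Y),z).round(4))
S,X,Y=4.4,265,170;print("side bottom far/near, top far/near, rail");q(42,255,.135);q(312,438,.135);q(35,40,.265);q(350,240,.265)
q(42,278,.088);q(352,505,.088);q(8,310,.088);q(312,545,.088)
d=dict(np.load("scene4.npz"));S,X,Y=6,195,130;print("scene bottom near/far top near/far rail");q(92,508,.135);q(362,330,.135);q(45,213,.265);q(347,57,.265);q(370,402,.088)
E
```

```text
[ 0.45479313 -0.03155838  0.37797869]
floor mid [ 0.45644306 -0.03154292  0.06      ]
floor far end [ 0.45642279 -0.02917664  0.06      ]
rail mid 84 [ 0.45656322 -0.02464556  0.088     ] v150 [ 0.45673933 -0.07804334  0.088     ] far edge [ 0.45653608 -0.02161688  0.088     ]
shield top [ 0.45471145 -0.0367572   0.265     ] w 0.006800692230956973
shield top [ 0.45475205 -0.04309183  0.265     ] w 0.0069312159942988005
shield top [ 0.45471011 -0.04967494  0.265     ] w 0.006898599311803921
shield far end top [ 0.45468977 -0.03337381  0.265     ]
side bottom far/near, top far/near, rail
  [ 0.4497 -0.0393  0.135 ]
  [ 0.4557 -0.1909  0.135 ]
  [ 0.4527 -0.0361  0.265 ]
  [ 0.4559 -0.1931  0.265 ]
  [ 0.4667 -0.0215  0.088 ]
  [ 0.4681 -0.2089  0.088 ]
  [ 0.4416 -0.0234  0.088 ]
  [ 0.4405 -0.2085  0.088 ]
scene bottom near/far top near/far rail
  [ 0.4555 -0.1943  0.135 ]
  [ 0.4542 -0.0375  0.135 ]
  [ 0.4567 -0.1976  0.265 ]
  [ 0.46   -0.0429  0.265 ]
  [ 0.4448 -0.0251  0.088 ]
```

Wrist view: groove centre at x≈.4565, shield at x≈.4547, y within 2 mm. The flared mouth covers this. I shift about 1 mm each way and lower to just above the rims, then go in slowly watching force.

```bash
python3 -m jog '[[1,0.5,8,0,0,0,-1],[1,1,18,0,0,0,-1],[1,1,28,0,0,0,-1],[1,1,36,0,0,0,-1],[1,1,42,0,0,0,-1],[1,1,46,0,0,0,-1],[1,1,49,0,0,0,-1],[1,1,52,0,0,0,-1],[1,1,55,0,0,0,-1],[1,1,57,0,0,0,-1],[1,1,57,0,0,0,-1]]'
python3 - <<'E'
from plant import *
from h import *
s=sense();print(s["tool_pos"],s["contact_force"],s["wrist_torque"])
for n in("scene","side","wrist"):
  c=read_camera(n);cr={"scene":c["image"][150:250,190:280],"side":c["image"][170:305,255:360],"wrist":c["image"][60:280,220:340]}[n]
  cv2.imwrite(f"pics/{n}5.png",cv2.resize(cr,None,fx=4,fy=4,interpolation=cv2.INTER_CUBIC)[:600])
a=[cv2.imread(f"pics/{n}5.png") for n in("scene","side")]
h=540;cv2.imwrite("pics/both5.png",np.hstack([cv2.copyMakeBorder(x,0,h-x.shape[0],0,0,0) for x in a])[:, :800])
E
```

```text
t: 7.27
tool_pos: [0.4556, -0.118, 0.1891]
tcp_rot: [[1.0, 0.006, -0.0], [0.006, -1.0, -0.0], [-0.0, 0.0, -1.0]]
contact_force: [-0.2, 0.5, -3.3]
gripper_width: 0.098
[ 0.4556124  -0.11799759  0.18907851] [-0.15079136  0.52414501 -3.272298  ] [ 0.02259241 -0.04485357  0.05060159]
```

View pics/both5.png

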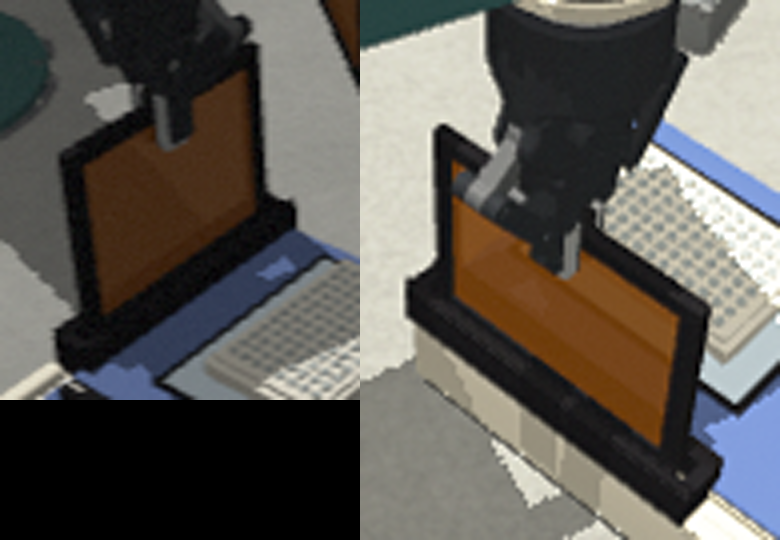

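```bash
python3 -m jog '[[0,0,2,0,0,0,-1],[0,0,5,0,0,0,-1],[0,0,8,0,0,0,-1],[0,0,10,0,0,0,-1],[0,0,12,0,0,0,-1],[0,0,13,0,0,0,-1],[0,0,14,0,0,0,-1],[0,0,15,0,0,0,-1],[0,0,15,0,0,0,-1]]'
python3 -m jog '[[0,0,1,0,0,0,-1],[0,0,2,0,0,0,-1],[0,0,3,0,0,0,-1],[0,0,3,0,0,0,-1]]'
```

```text
t: 8.17
tool_pos: [0.4557, -0.118, 0.1745]
tcp_rot: [[1.0, 0.006, -0.0], [0.006, -1.0, -0.0], [-0.0, 0.0, -1.0]]
contact_force: [-0.6, -0.3, -2.0]
gripper_width: 0.095
t: 8.5
tool_pos: [0.4557, -0.118, 0.1713]
tcp_rot: [[1.0, 0.006, -0.0], [0.006, -1.0, -0.0], [-0.0, 0.0, -1.0]]
contact_force: [-0.2, -0.9, -1.4]
gripper_width: 0.094
```

```bash
python3 -m jog '[[0,0,1,0,0,0,-1],[0,0,2,0,0,0,-1],[0,0,2,0,0,0,-1]]'; python3 -m jog '[[0,0,1,0,0,0,-1],[0,0,2,0,0,0,-1],[0,0,2,0,0,0,-1]]'
```

```text
t: 8.75
tool_pos: [0.4562, -0.1181, 0.1712]
tcp_rot: [[1.0, 0.006, 0.002], [0.006, -1.0, -0.001], [0.002, 0.001, -1.0]]
contact_force: [-4.1, 2.0, 15.2]
gripper_width: 0.095
t: 9.0
tool_pos: [0.4568, -0.1181, 0.1712]
tcp_rot: [[1.0, 0.007, 0.004], [0.007, -1.0, -0.001], [0.004, 0.001, -1.0]]
contact_force: [-3.1, 2.2, 17.7]
gripper_width: 0.098
```

It bottomed at exactly the expected height, with 16 N pushing back. I release it.

```bash
python3 -m jog '[[0,0,-1,0,0,0,-0.8],[0,0,-1,0,0,0,-0.6],[0,0,-1,0,0,0,-0.4],[0,0,-1,0,0,0,0],[0,0,-1,0,0,0,0],[0,0,-1,0,0,0,0],[0,0,-1,0,0,0,0],[0,0,-1,0,0,0,0]]'
python3 - <<'E'
from plant import *
from h import *
s=sense();print(s["tool_pos"],s["contact_force"],s["wrist_torque"])
for n in("scene","side","wrist"):
  c=read_camera(n);cr={"scene":c["image"][150:250,190:280],"side":c["image"][170:305,255:360],"wrist":c["image"]}[n]
  cv2.imwrite(f"pics/{n}6.png",cr if n=="wrist" else cv2.resize(cr,None,fx=4,fy=4,interpolation=cv2.INTER_CUBIC)[:600])
a=[cv2.imread(f"pics/{n}6.png") for n in("scene","side")]
h=540;cv2.imwrite("pics/both6.png",np.hstack([cv2.copyMakeBorder(x,0,h-x.shape[0],0,0,0) for x in a])[:, :800])
E
```

```text
t: 9.67
tool_pos: [0.4568, -0.1181, 0.1721]
tcp_rot: [[1.0, 0.007, 0.004], [0.007, -1.0, -0.001], [0.004, 0.001, -1.0]]
contact_force: [-0.5, -1.0, -0.7]
gripper_width: 0.5
[ 0.45681398 -0.11814093  0.17210441] [-0.51680588 -0.99194497 -0.74268386] [0.03750121 0.04867651 0.01642635]
```

View pics/both6.png

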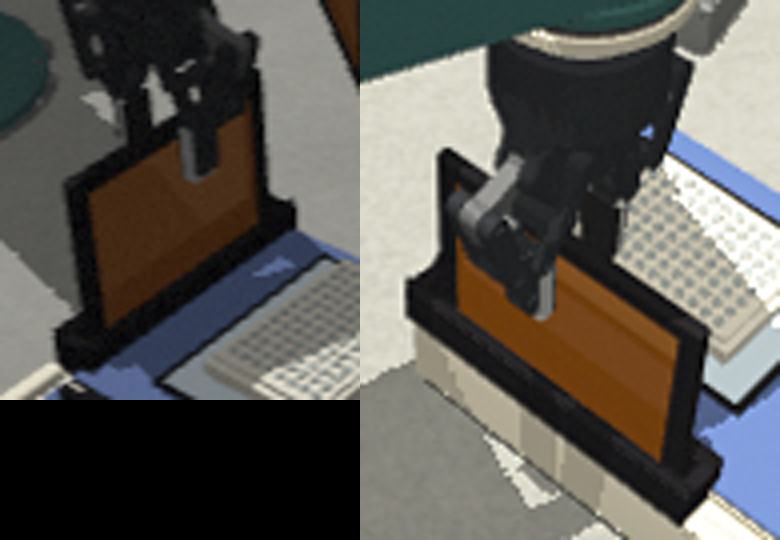

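View pics/wrist6.png

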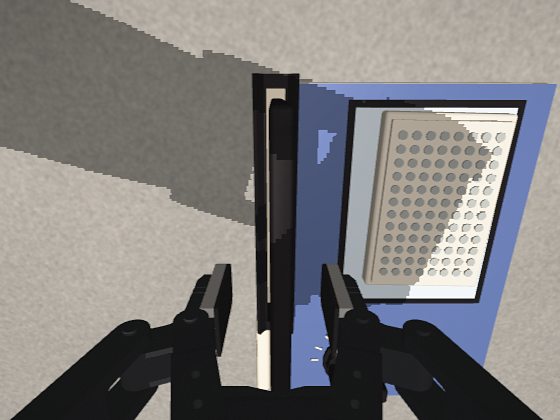

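The shield stands in the groove with a slight lean to the back, clear of both fingers. I raise the tool and measure.

```bash
python3 -m jog '[[0,0,-10,0,0,0,0],[0,0,-30,0,0,0,0],[0,0,-55,0,0,0,0],[0,0,-80,0,0,0,0],[0,0,-95,0,0,0,0],[0,0,-100,0,0,0,0.3],[0,0,-100,0,0,0,1],[0,0,-100,0,0,0,1]]'
python3 - <<'E'
from plant import *
from h import *
s=sense();print(s["tool_pos"],s["tcp_rot"].round(4).tolist())
for n in("scene","side","wrist"):
  c=read_camera(n);np.savez(n+"7.npz",**c);cv2.imwrite(f"pics/{n}7.png",c["image"] if n!="side" else cv2.resize(c["image"][160:350,250:440],None,fx=3,fy=3,interpolation=cv2.INTER_CUBIC))
R=s["tcp_rot"];p=s["tool_pos"]
print("knob",R.T@(np.array([.5205,-.254,p[2]])-p)*1000)
E
```

```text
t: 10.48
tool_pos: [0.4563, -0.118, 0.2712]
tcp_rot: [[1.0, 0.007, 0.004], [0.007, -1.0, -0.001], [0.004, 0.001, -1.0]]
contact_force: [0.6, 0.1, -0.5]
gripper_width: 0.904
[ 0.45625277 -0.1179659   0.27118844] [[1.0, 0.0066, 0.0036], [0.0066, -1.0, -0.0009], [0.0036, 0.001, -1.0]]
knob [ 63.35269965 136.45251413   0.36207024]
```

View pics/side7.png

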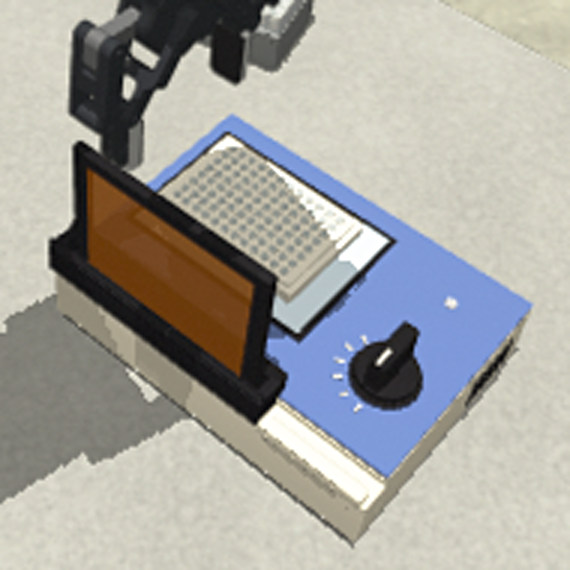

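View pics/wrist7.png

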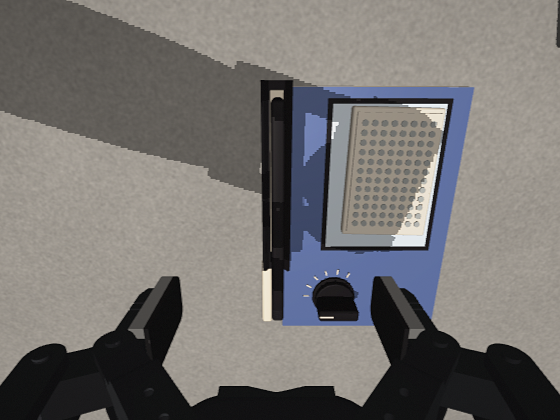

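```bash
python3 -m jog '[[5,11,0,0,0,7,1],[10,22,0,0,0,14,1],[15,34,0,0,0,21,1],[21,45,0,0,0,28,1],[26,57,0,0,0,35,1],[31,68,0,0,0,42,1],[37,79,0,0,0,49,1],[42,91,0,0,0,56,1],[47,102,0,0,0,63,1],[53,114,0,0,0,70,1],[58,125,0,0,0,77,1],[63,136,0,0,0,84,1]]'
python3 -m jog '[[0,0,0,0,0,4,1],[0,0,0,0,0,7,1],[0,0,0,0,0,7,1],[0,0,0,0,0,7,1]]'
python3 - <<'E'
from plant import *
from h import *
s=sense();print(s["tool_pos"],s["tcp_rot"].round(4).tolist(),s["qpos"])
c=read_camera("wrist");np.savez("wrist8.npz",**c);cv2.imwrite(f"pics/wrist8.png",c["image"]);print(c["cam_to_world"].round(3).tolist())
E
```

```text
t: 11.63
tool_pos: [0.52, -0.254, 0.2699]
tcp_rot: [[0.105, -0.994, 0.001], [-0.994, -0.105, 0.0], [0.0, -0.001, -1.0]]
contact_force: [-0.3, 0.8, 0.4]
gripper_width: 1.003
t: 11.97
tool_pos: [0.5199, -0.2539, 0.269]
tcp_rot: [[-0.015, -1.0, 0.0], [-1.0, 0.015, 0.001], [-0.001, -0.0, -1.0]]
contact_force: [0.2, -0.1, -0.1]
gripper_width: 0.997
[ 0.51989313 -0.25394299  0.26903796] [[-0.0152, -0.9999, 0.0003], [-0.9999, 0.0152, 0.0007], [-0.0007, -0.0003, -1.0]] [-4.98812167e-01 -9.97956288e-02  1.61574791e+00  7.45709493e-04
  1.62564979e+00  1.08723201e+00]
[[-0.015, 0.944, 0.328, 0.605], [-1.0, -0.014, -0.005, -0.255], [-0.0, -0.328, 0.945, 0.401], [0.0, 0.0, 0.0, 1.0]]
```

View pics/wrist8.png

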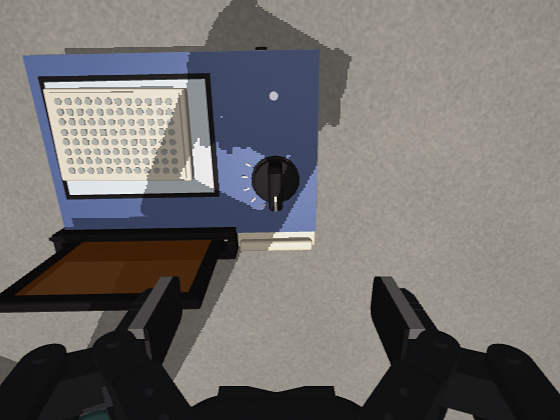

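```bash
python3 - <<'E'
from h import *
c=dict(np.load("wrist8.npz"));cr=c["image"][145:225,240:312];cv2.imwrite("pics/w8c.png",cv2.resize(cr,None,fx=7,fy=7,interpolation=cv2.INTER_CUBIC))
E
```

```text
(no output)
```

View pics/w8c.png

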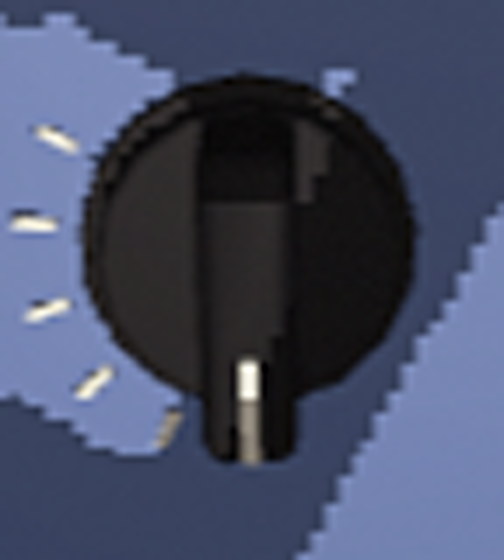

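```bash
python3 - <<'E'
from h import *
c=dict(np.load("wrist8.npz"));f=lambda u,v:(240+u/7-.5+.07,145+v/7-.5+.07)
for n,u,v,z in(("rear",247,202,.11),("front",250,462,.11),("rearL",203,205,.11),("rearR",290,205,.11),("frontL",206,420,.11),("frontR",296,420,.11),("disc",249,235,.082),("discL",84,240,.082),("discR",415,240,.082)):print(n,ray(c,*f(u,v),z).round(4))
E
```

```text
rear [ 0.5379 -0.2525  0.11  ]
front [ 0.503  -0.2523  0.11  ]
rearL [ 0.5376 -0.2469  0.11  ]
rearR [ 0.5374 -0.2579  0.11  ]
frontL [ 0.5089 -0.2467  0.11  ]
frontR [ 0.5087 -0.2584  0.11  ]
disc [ 0.5267 -0.2525  0.082 ]
discL [ 0.5264 -0.2294  0.082 ]
discR [ 0.5257 -0.2756  0.082 ]
```

Knob bar centre is at about (0.521, −0.253), bar along world x, and five white ticks lie to its clockwise side. I descend to the grip point.

```bash
python3 -m jog '[[-1,-1,15,0,0,-1,1],[-1,-1,35,0,0,-1.2,1],[-1,-1,58,0,0,-1.2,1],[-1,-1,80,0,0,-1.2,1],[-1,-1,100,0,0,-1.2,1],[-1,-1,120,0,0,-1.2,1],[-1,-1,138,0,0,-1.2,1],[-1,-1,152,0,0,-1.2,1],[-1,-1,163,0,0,-1.2,1],[-1,-1,170,0,0,-1.2,1],[-1,-1,172,0,0,-1.2,1],[-1,-1,172,0,0,-1.2,1]]'
python3 -m jog '[[0,0,0,0,0,0,1],[0,0,0,0,0,0,1]]'
python3 - <<'E'
from plant import *
from h import *
s=sense();print(s["tool_pos"],s["tcp_rot"].round(4).tolist(),s["contact_force"],s["qpos"][5])
for n in("scene","side","wrist"):
  c=read_camera(n);cv2.imwrite(f"pics/{n}9.png",c["image"] if n=="wrist" else cv2.resize(c["image"][150:350,160:340] if n=="scene" else c["image"][160:350,250:440],None,fx=2.9,fy=2.9,interpolation=cv2.INTER_CUBIC))
E
```

```text
t: 13.02
tool_pos: [0.5211, -0.2528, 0.0973]
tcp_rot: [[0.006, -1.0, 0.001], [-1.0, -0.006, 0.001], [-0.0, -0.001, -1.0]]
contact_force: [0.1, -0.3, 0.5]
gripper_width: 1.004
t: 13.18
tool_pos: [0.5215, -0.253, 0.0982]
tcp_rot: [[0.007, -1.0, 0.002], [-1.0, -0.007, -0.0], [0.0, -0.002, -1.0]]
contact_force: [-0.4, -0.5, -0.3]
gripper_width: 0.996
[ 0.52149256 -0.25303804  0.09818007] [[0.0066, -1.0, 0.0018], [-1.0, -0.0066, -0.0001], [0.0001, -0.0018, -1.0]] [-0.37013104 -0.54117257 -0.3201335 ] 1.0679137815372193
```

View pics/side9.png

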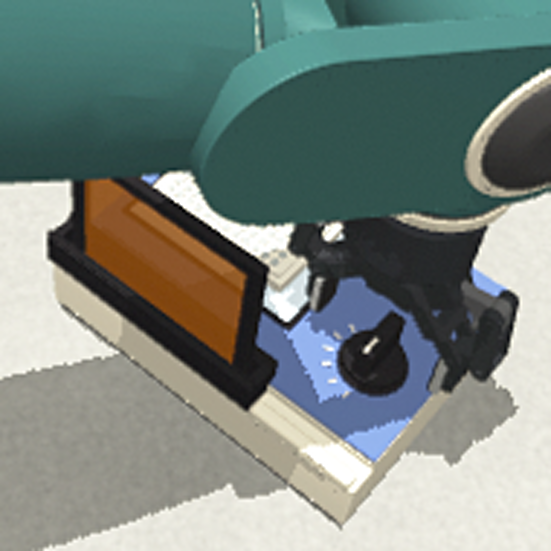

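View pics/wrist9.png

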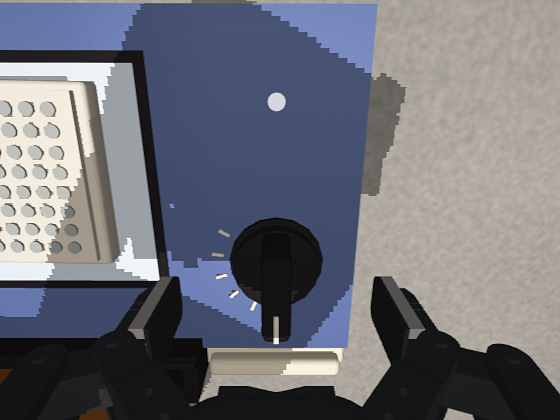

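View pics/scene9.png

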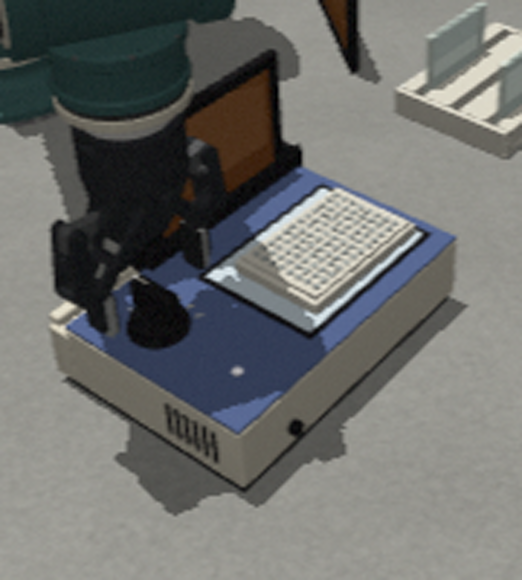

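The bar lies centred between the open pads (wrist (277,290)). I lower 2 mm and close.

```bash
python3 -m jog '[[0,0,2.5,0,0,0,1],[0,0,2.5,0,0,0,0],[0,0,2.5,0,0,0,-1],[0,0,2.5,0,0,0,-1],[0,0,2.5,0,0,0,-1],[0,0,2.5,0,0,0,-1],[0,0,2.5,0,0,0,-1],[0,0,2.5,0,0,0,-1],[0,0,2.5,0,0,0,-1],[0,0,2.5,0,0,0,-1],[0,0,2.5,0,0,0,-1],[0,0,2.5,0,0,0,-1]]'
python3 - <<'E'
from plant import *
from h import *
s=sense();R=s["tcp_rot"];print(s["tool_pos"],R.round(4).tolist(),s["contact_force"],s["wrist_torque"],np.degrees(np.arctan2(R[1,0],R[0,0])))
c=read_camera("wrist");cv2.imwrite("pics/wrist10.png",c["image"])
E
```

```text
t: 14.33
tool_pos: [0.5214, -0.2529, 0.0955]
tcp_rot: [[0.007, -1.0, 0.001], [-1.0, -0.007, 0.0], [-0.0, -0.001, -1.0]]
contact_force: [-0.6, 2.9, 4.2]
gripper_width: 0.136
[ 0.52135945 -0.2529037   0.09548457] [[0.0066, -1.0, 0.0015], [-1.0, -0.0066, 0.0001], [-0.0001, -0.0015, -1.0]] [-0.61666376  2.92482552  4.20327018] [ 0.32779414  0.25660005 -0.06726756] -89.62229658251755
```

View pics/wrist10.png

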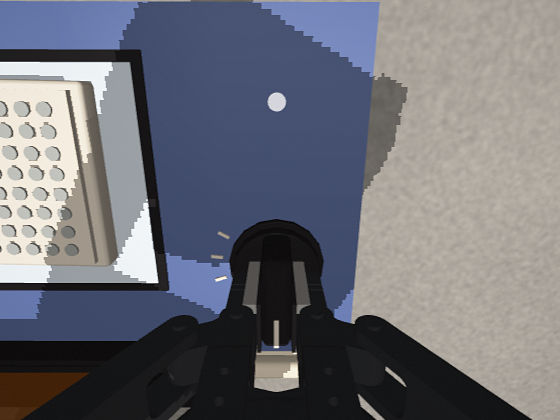

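Bar gripped at 12 mm opening. I turn clockwise (positive about tool z), first to about 60°, then look.

```bash
python3 -m jog '[[0,0,0,0,0,4,-1],[0,0,0,0,0,9,-1],[0,0,0,0,0,14,-1],[0,0,0,0,0,20,-1],[0,0,0,0,0,26,-1],[0,0,0,0,0,32,-1],[0,0,0,0,0,38,-1],[0,0,0,0,0,44,-1],[0,0,0,0,0,50,-1],[0,0,0,0,0,56,-1],[0,0,0,0,0,60,-1],[0,0,0,0,0,60,-1]]'
python3 - <<'E'
from plant import *
from h import *
s=sense();R=s["tcp_rot"];print(s["tool_pos"],s["contact_force"],s["wrist_torque"],np.degrees(np.arctan2(R[1,0],R[0,0])),s["qpos"],s["joint_velocities"].round(3))
for n in("side","wrist"):
  c=read_camera(n);cv2.imwrite(f"pics/{n}11.png",c["image"] if n=="wrist" else cv2.resize(c["image"][160:350,250:440],None,fx=2.9,fy=2.9,interpolation=cv2.INTER_CUBIC))
E
```

```text
t: 15.38
tool_pos: [0.5219, -0.2519, 0.0955]
tcp_rot: [[-0.865, -0.502, 0.003], [-0.502, 0.865, 0.002], [-0.003, 0.0, -1.0]]
contact_force: [3.6, 10.5, 3.4]
gripper_width: 0.139
[ 0.52188248 -0.25192186  0.0955044 ] [ 3.62045458 10.48449355  3.40372018] [ 1.64150733 -0.57005819  0.28901509] -149.86671761451956 [-0.49511208 -0.01297808  1.81785568  0.00292322  1.33538264  2.11987511] [ 0.001 -0.     0.002 -0.001 -0.002 -0.116]
```

View pics/side11.png

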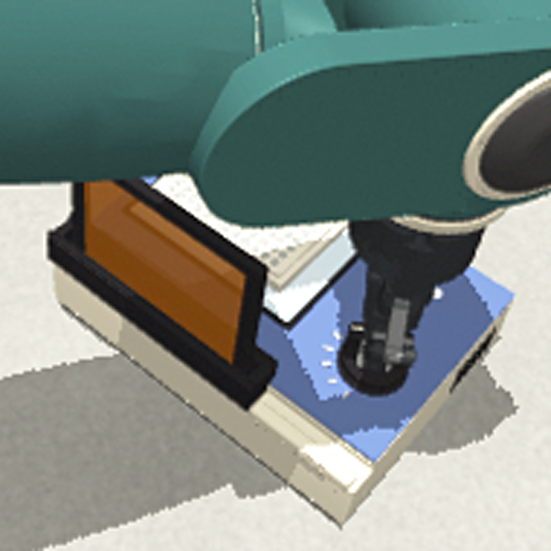

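View pics/wrist11.png

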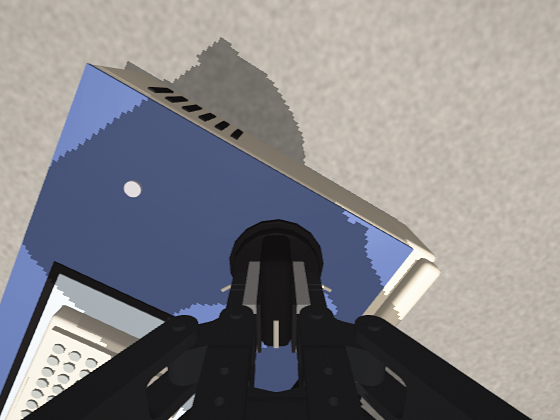

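The bar still lies square in the pads, so the knob has followed to about 60°. Twelve degrees more.

```bash
python3 -m jog '[[0,0,0,0,0,3,-1],[0,0,0,0,0,6,-1],[0,0,0,0,0,9,-1],[0,0,0,0,0,11,-1],[0,0,0,0,0,11.8,-1],[0,0,0,0,0,11.8,-1],[0,0,0,0,0,11.8,-1],[0,0,0,0,0,11.8,-1]]'
python3 - <<'E'
from plant import *
from h import *
s=sense();R=s["tcp_rot"];print(s["tool_pos"],s["contact_force"],s["wrist_torque"],np.degrees(np.arctan2(R[1,0],R[0,0])),s["joint_velocities"].round(3))
for n in("scene","side","wrist"):
  c=read_camera(n);np.savez(n+"12.npz",**c);cv2.imwrite(f"pics/{n}12.png",c["image"] if n=="wrist" else cv2.resize(c["image"][120:320,160:360] if n=="scene" else c["image"][160:350,250:440],None,fx=2.9,fy=2.9,interpolation=cv2.INTER_CUBIC))
E
```

```text
t: 16.15
tool_pos: [0.5221, -0.2518, 0.0955]
tcp_rot: [[-0.947, -0.32, 0.003], [-0.32, 0.947, 0.002], [-0.004, 0.001, -1.0]]
contact_force: [3.1, 4.6, 2.8]
gripper_width: 0.136
[ 0.52212481 -0.25175201  0.09549732] [3.13401371 4.60730432 2.76702391] [ 0.66308046 -0.41591843  0.25521002] -161.31175536100247 [ 0.    -0.001  0.001  0.    -0.001 -0.   ]
```

View pics/scene12.png

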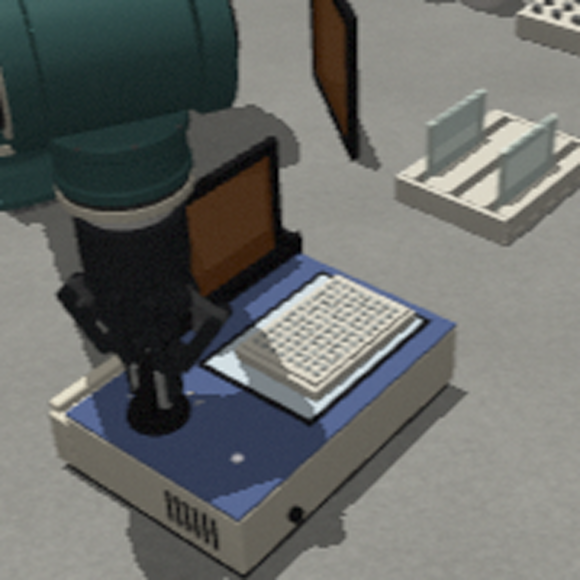

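View pics/wrist12.png

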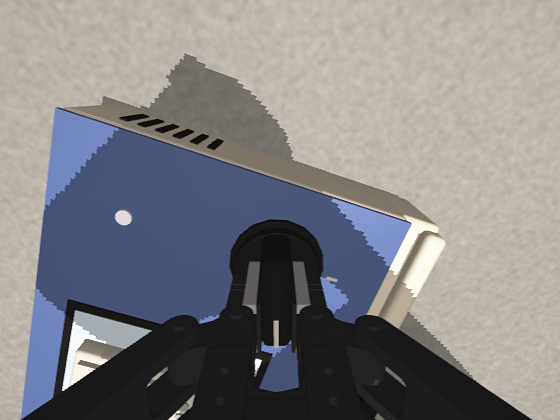

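View pics/side12.png

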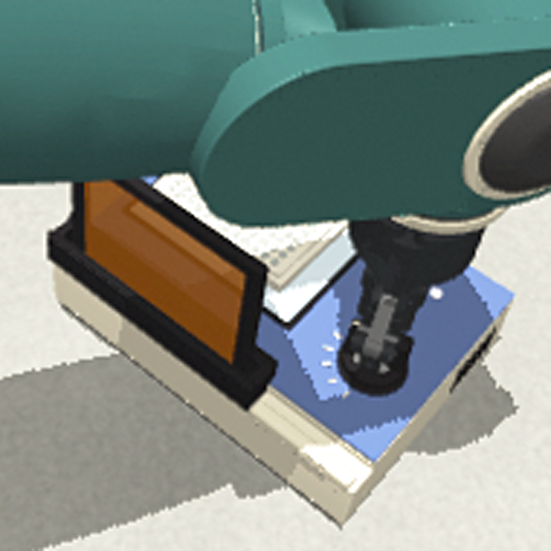

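The tool has turned 71.7° (1.25 rad) since gripping, with the bar unmoved in the pads and the arm still. The shield stands in the groove and the plate and glass look undisturbed. I hand in.

```bash
python3 - <<'E'
from plant import *
import numpy as np
s=sense();R=s["tcp_rot"];print(s["t"],np.degrees(np.arctan2(R[1,0],R[0,0])),s["gripper_width"])
print(sign_off())
E
```

```text
16.3 -161.30962814864495 0.14117834283249
the job is handed in; nothing more can be done
None
```

The job is handed in at t = 16.3 s, with the shield in the light box's groove and the gripper still holding the lamp knob at the third click. No verdict was reported.

- **Shield:** I drew the shield straight up out of the rack's middle slot and lowered it into the groove until it bottomed. It stopped at the height expected for the groove floor, with about 16 N pushing back. I then released it and backed off. It stands with a slight lean to the back, which I judged by eye and did not measure.
- **Knob:** I turned the knob clockwise in one grasp. The last reading was 71.7° of tool turn since gripping, about 1.25 rad against a target of 1.257. The white pointer line had not shifted in the pads, and joint speeds were zero. The knob angle itself is inferred from the tool turn, as no sensor reads it directly.
- **Bystanders:** The PCR plate and both glass pairs look unmoved in the last pictures. I did not check the tip box after gripping the knob, but the arm never came near it.
- **Disagreements:** The cameras differed by 2–4 mm on positions: for the shield in the rack along y, and for the groove centre, x about 0.454 from the side view and 0.4565 from the wrist view. I took a middle value, and the groove's flared mouth took up the difference.

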